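# Run the shuttle into the bay that is free and jog it in

### The job

A hidden lock pin under one of the rail's two hoods bars that bay; find out by gently pushing which bay is free, without forcing the shuttle against the pin, and slide the shuttle fully home in the free bay. Then tilt the jog lever well over towards that bay, hold it there for a good second and let it spring back upright. Do not tilt the lever before the shuttle is home, never tilt it the other way, and leave the other things where they stand.

Things in the scene. Friction and masses are not known exactly. Their poses are not given: they have to be found in the camera images.
- rail: Fixed rail, 360 mm long (its y), 112 mm wide (x). Origin: centre of its underside; +y is its left end. Bed top 6 mm above the worktop; two steel guides (tops at 18 mm) hold the shuttle sideways with 1.5 mm of play. A grey hood, 60 mm high, covers each end: the bay. Its end wall inside is at y = +-166 mm. Under each hood is an unseen lock pin, one down, one drawn up; which changes from start to start.
- shuttle: Loose grey shuttle on the rail, 180 mm long (y, along the rail), 84 mm wide, 34 mm tall, 0.3 to 0.65 kg. Origin: centre of its underside, 6 mm above the worktop. Solid end blocks, 55 mm long, go under the hoods. Fully home its origin is at y = +-76 mm in the rail's frame, the leading end against the end wall; it starts within 30 mm of the middle. It slides at 1 to 6 N; never push it with more than 35 N.
- shuttle_pocket (a point): Centre of the floor of the open pocket in the shuttle's middle, 4 mm above the shuttle's underside (10 mm above the worktop). The pocket is 70 mm long (along the rail), 66 mm wide and 30 mm deep, open at the top: closed fingers dipped into it can push either end wall and so drive the shuttle both ways, also when an end is under a hood.
- left_bay (a point): Mouth of the left (+y) hood, facing the rail's middle at y = 118 mm: middle of the opening, 30 mm above the worktop. If this bay's pin is down the shuttle stops dead 20 to 40 mm short of home, its end already under the hood; if the pin is up it runs on to the end wall.
- right_bay (a point): Mouth of the right (-y) hood at y = -118 mm, the mirror image of the left one: middle of the opening, 30 mm above the worktop. Exactly one of the two bays is barred.
- jog_box: Fixed grey control box, 64 mm (x) by 90 mm (y), top at 38 mm, on the robot's side of the rail. Origin: centre of its underside; its +y points towards the left bay's side (within 0.2 rad of the rail's y). The lever stands up from its middle.
- jog_knob (a point): Centre of the black ball knob (26 mm across) at the lever's tip; 70 mm from the hinge, which lies 34 mm above the worktop; 104 mm above the worktop when upright. The steel stem below it is 9 mm thick.
- jog_lever (a joint): Tilt of the jog lever in rad: 0 upright, positive leaning to the box's +y (left), negative to -y (right), end stops at +-0.5. A spring of 0.6 N m/rad brings it back upright by itself when let go (about 4 N at the knob when fully over).
- pestle: Bystander, loose: white pestle lying, 107 mm long, 24 mm thick; origin at the centre of its underside. Not to be moved.
- die_body: Bystander, loose: steel die cylinder, 54 mm wide, 41 mm tall; origin at the centre of its underside. Not to be moved.
- marker: Bystander, loose: felt marker lying, 130 mm long, 15 mm thick; origin at the centre of its underside. Not to be moved.
- mortar: Bystander that stands fast behind the rail: white mortar, 98 mm wide, 45 mm tall; origin at the centre of its underside.

How it is judged:
On the way, in this order (a step that is already met when the one before it is completed fails the run):
1. the shuttle is fully home in the free bay (((y of shuttle in the frame of rail above 0.07 m and z of shuttle in the frame of rail below 0.012 m and angle between the y axis of shuttle and the y axis of rail, either way round below 0.08 rad) or (y of shuttle in the frame of rail below -0.07 m and z of shuttle in the frame of rail below 0.012 m and angle between the y axis of shuttle and the y axis of rail, either way round below 0.08 rad))), for 0.3 s.
2. the lever is held well over towards that bay (0.3 rad or more for 0.7 s) ((((y of shuttle in the frame of rail above 0.07 m and z of shuttle in the frame of rail below 0.012 m and angle between the y axis of shuttle and the y axis of rail, either way round below 0.08 rad) and value of joint jog_lever above 0.3 rad) or ((y of shuttle in the frame of rail below -0.07 m and z of shuttle in the frame of rail below 0.012 m and angle between the y axis of shuttle and the y axis of rail, either way round below 0.08 rad) and value of joint jog_lever below -0.3 rad))), for 0.7 s.
At the end, for the whole second after the job is handed in: The shuttle lies at rest, flat on the rail and straight in the free bay, within 6 mm of its end wall; the lever is upright again within 0.08 rad; the bystanders are within 30 mm of where they stood (((y of shuttle in the frame of rail above 0.07 m and z of shuttle in the frame of rail below 0.012 m and angle between the y axis of shuttle and the y axis of rail, either way round below 0.08 rad) or (y of shuttle in the frame of rail below -0.07 m and z of shuttle in the frame of rail below 0.012 m and angle between the y axis of shuttle and the y axis of rail, either way round below 0.08 rad)) and linear speed of shuttle below 0.01 m/s and value of joint jog_lever between -0.08 and 0.08 rad and distance of each of pestle, die_body, marker from where it was at the start of the episode below 0.03 m); the robot touches nothing.
It fails at once if the lever is tilted (over 0.25 rad) while the shuttle is not home in the bay on that side ((value of joint jog_lever above 0.25 rad and not (y of shuttle in the frame of rail above 0.07 m and z of shuttle in the frame of rail below 0.012 m and angle between the y axis of shuttle and the y axis of rail, either way round below 0.08 rad)) or (value of joint jog_lever below -0.25 rad and not (y of shuttle in the frame of rail below -0.07 m and z of shuttle in the frame of rail below 0.012 m and angle between the y axis of shuttle and the y axis of rail, either way round below 0.08 rad))).
It fails at once if the robot pushes the shuttle with more than 35 N (contact force between shuttle and the arm above 35 N).
It fails at once if the robot pushes the shuttle with more than 35 N (contact force between shuttle and the fingers above 35 N).
It fails at once if a bystander is moved by more than 30 mm (distance of any of pestle, die_body, marker from where it was at the start of the episode above 0.03 m).
It also fails if it takes over 59 s, if anything falls off the work surface, if the arm or the gripper's body presses on something with over 40 N, if the wrist force passes 120 N, or if a joint passes its speed limit or range.

### The arm

A 6-joint arm with a two-finger parallel gripper is mounted at the origin on a cart in front of the work surface, level with it; the furniture and walls round the work are solid. World frame = base frame: x ahead of the robot, y to its left, z up, the work surface at z = 0. Lengths are in m, angles in rad, forces in N, time in s.
With the tool pointing down it reaches from about 0.4 to 0.825 m from the base axis. Payload 7 kg.
Tool frame: the origin (TCP) lies on the centre line of the jaws, within the pads' length; the fingertips stand arm.tip_reach ahead of it and the grasp point (between the pads) lies 5 mm behind it (arm.tip_reach is the distance from the TCP to the fingertips, in m); z points along the fingers, y is the line along which they close (so a half turn about z gives the same grasp; the last joint's range is limited). The gripper opens to 88 mm and grips with 3 to 60 N. Pads are 19 mm wide; open, the fingers measure 130 mm over their backs; the gripper's body (78 mm by 193 mm) begins 47 mm behind the grasp point.
Start: joints at [-0.923, 0.359, 0.012, 0, -1.224, -0.288], TCP at [0.238, -0.632, 0.208] pointing down, gripper open.
Joint ranges: [-3.07, 3.07], [-1.43, 2.12], [-1.02, 1.25], [-3.03, 1.67], [-3.05, -0], [-3.03, 3.03]. Speed limits (rad/s): [2.39, 2.39, 3.01, 3.14, 3.14, 3.14].

### API

Orientations are given as [roll, pitch, yaw] about the fixed x, y, z axes, in that order (R = Rz(yaw) Ry(pitch) Rx(roll)).
In Python, from station import status, optics, order, arm gives the robot as it stands. The module is installed in compiled form; this text tells all that it offers.
- The arm moves only by the shell command python3 -m jog 'ROWS' [FORCE]. ROWS is JSON, a list of rows, each a list of 3 entries, a list of its own where there are three numbers: the gripper command: -1 is shut, 1 is fully open, values between are in proportion, then the shift along the tool's x, y, z in mm, then the turn about the tool's z in rad. A call has 1 to 20 rows; each row is the pose to reach, as a shift and turn from the pose commanded when the call began, along the tool's axes at that moment; what a row does not reach only later rows make up. A row lasts 1/8 s, in which the tool goes at most 62.5 mm and 10.7 degrees, less where a joint would pass 70% of its speed; a pose out of reach is approached as far as the arm can. A call with a gripper value outside its range is refused whole. The fingers move at their own pace and stop on an object; FORCE is the grip in N (left out, the last holds). Time passes only in rows, so rows that repeat a pose let the fingers close. It gives the time, the measured TCP pose, the force, the opening and the grip force at its end, in the units of the state.
- status.get_state(): the state, without advancing time (a new reading comes with each control period).
- optics.grab_frame(name): name is "side" or "top" or "wrist"; returns a dict with "color" (480x640x3 uint8, red, green, blue), "mtx" (3x3 intrinsics, pixels), "cam_to_world" (4x4, takes a point from camera to world coordinates). Camera axes: x right, y down, z forward; pixel columns grow to the right and rows downward; lengths in m; the calibration is good to about 2 mm. A picture is of the moment at which its call begins. There is no depth.
- order.job_done(): hands the job in; it is judged then, once.
The state is a dict: "t": time; "q": joint angles; "qd": joint speeds; "joint_efforts": joint torques, N m; "eef_pos": TCP position; "ee_rot": TCP orientation; "force": force on the tool from outside, world axes, zero at the start; "moment": the same for the moment, N m; "width": finger opening in m; "gripper_force": force on a finger pad.
Only numpy, scipy, OpenCV 4.12 (cv2) and the standard library are available. Lean on these libraries where they do the work, as an engineer would, in place of code of your own. Each camera call takes 0.05 s, during which the arm holds its last target. There are 200 camera calls.

## Working session

There is one attempt and no reset: what is moved stays moved. The work goes in short steps, Python scripts to look and compute and a shell command to move; the robot and the scene stay as the last step left them, time stands still between calls to the robot, and variables do not carry over. Pictures are saved under pics/ and viewed, at most 10 in all, crops included, and the job is handed in when it is done.

```bash
mkdir -p pics; python3 - <<'E'
from station import status, optics, arm
import cv2,numpy as np
s=status.get_state(); print(s, arm.tip_reach)
for n in ("top","side"):
    f=optics.grab_frame(n); cv2.imwrite(f"pics/{n}0.png",f["color"][:,:,::-1]); print(n,f["mtx"].tolist(),f["cam_to_world"].round(4).tolist())
E
```

```text
{'t': 0.0, 'q': array([-9.22885538e-01,  3.59375093e-01,  1.10727866e-02, -3.52431362e-04,
       -1.22413327e+00, -2.88061595e-01]), 'qd': array([ 0.00226151,  0.0001667 , -0.00101168,  0.00116023,  0.00145416,
        0.00022689]), 'joint_efforts': array([-2.57476012e-05, -5.82713449e+01,  2.93054062e+01,  6.99748322e+00,
        6.92470014e-03, -2.23899474e-04]), 'eef_pos': array([ 0.23745064, -0.6312927 ,  0.20713601]), 'ee_rot': array([ 3.13992682e+00, -1.48086193e-04, -2.78186335e+00]), 'force': array([-0.74607492, -0.13111199, -0.09173994]), 'moment': array([-0.04414603, -0.00010373, -0.06521771]), 'gripper_force': 0.0, 'width': 0.08736207751530116} 0.014
top [[531.3211330425094, 0.0, 331.17362342894944], [0.0, 531.3211330425094, 245.61196198551167], [0.0, 0.0, 1.0]] [[0.0132, -0.994, 0.1089, 0.5118], [-0.9997, -0.0154, -0.0198, 0.0242], [0.0214, -0.1086, -0.9939, 1.0861], [0.0, 0.0, 0.0, 1.0]]
side [[559.1016406408958, 0.0, 309.41594726382607], [0.0, 559.1016406408958, 243.68311633282778], [0.0, 0.0, 1.0]] [[-0.9791, -0.0723, 0.1899, 0.3784], [-0.2028, 0.4083, -0.8901, 1.2426], [-0.0132, -0.91, -0.4144, 0.6581], [0.0, 0.0, 0.0, 1.0]]
```

View pics/top0.png

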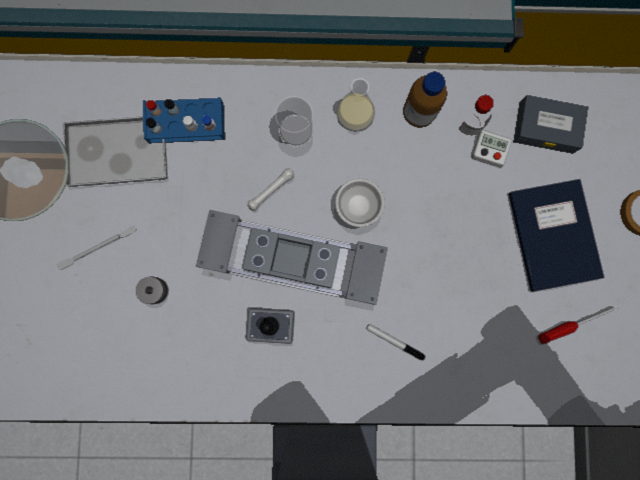

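View pics/side0.png

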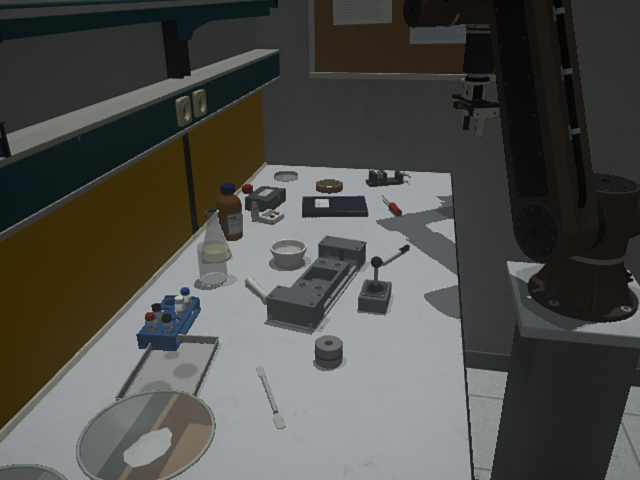

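The top view shows the rail with its left hood at (219,241) and right hood at (364,273). The pocket is at about (291,258), the knob at (268,326), the marker at (395,342), the pestle at (271,189) and the die at (151,290). The side view confirms that the lever is upright. I'll fit the dark grey shapes next.

```bash
cat > h.py <<'E'
import numpy as np,cv2
def cast(f,uv,z):
    d=np.linalg.inv(f["mtx"])@np.array([uv[0],uv[1],1.]); T=f["cam_to_world"]
    d=T[:3,:3]@d; o=T[:3,3]; return o+d*(z-o[2])/d[2]
E
python3 - <<'E'
from station import optics
from h import *
f=optics.grab_frame("top"); im=f["color"]
c=im[195:365,185:440][:,:,::-1]; cv2.imwrite("pics/crop.png",cv2.resize(c,None,fx=3,fy=3,interpolation=cv2.INTER_CUBIC))
g=cv2.cvtColor(im,cv2.COLOR_RGB2GRAY); print([g[p] for p in [(250,215),(280,360),(262,250),(258,290),(312,255),(326,268),(230,300)]])
P=lambda u,v,z: print((u,v),cast(f,(u,v),z).round(4))
P(219,241.5,.06);P(364,273,.06);P(291.5,258,.04);P(268,326,.104);P(270,326,.038)
E
```

```text
[np.uint8(102), np.uint8(107), np.uint8(102), np.uint8(107), np.uint8(76), np.uint8(25), np.uint8(157)]
(219, 241.5) [0.6289 0.2211 0.06  ]
(364, 273) [ 0.5719 -0.0604  0.06  ]
(291.5, 258) [0.6007 0.0813 0.04  ]
(268, 326) [0.4701 0.118  0.104 ]
(270, 326) [0.4673 0.1204 0.038 ]
```

View pics/crop.png

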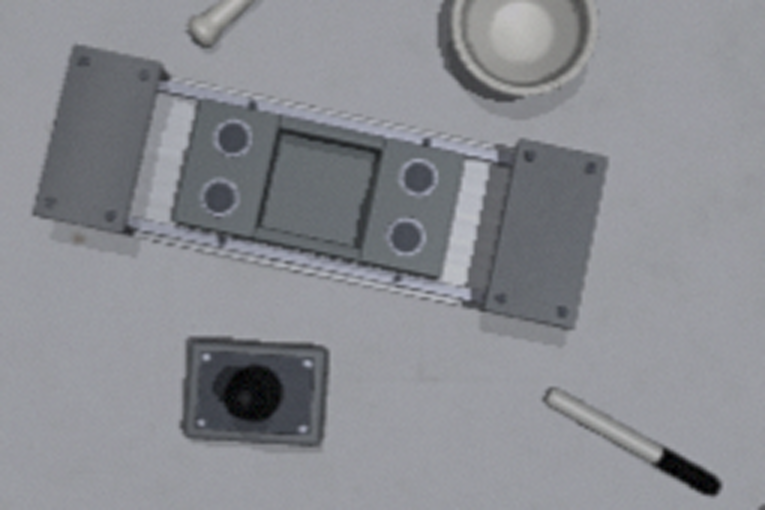

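The crop gives the hood tops centred at crop (99,138) and (546,232), the pocket rim at (320,190), the box top at (256,391) and the knob at (252,392). The gaps beside the shuttle are visible on both sides.

```bash
python3 - <<'E'
from station import optics,status
from h import *
f=optics.grab_frame("top")
C=lambda x,y,z: cast(f,(185+x/3,195+y/3),z)
m=lambda pts,z: np.mean([C(*p,z) for p in pts],0)
L=m([(75,45),(163,63),(125,232),(35,213)],.06);R=m([(517,139),(607,157),(575,327),(486,306)],.06)
d=(L-R)[:2]; print(L,R,np.hypot(*d),"rail c",(L+R)/2,"ydir ang",np.arctan2(d[1],d[0]))
y=d/np.hypot(*d); c=(L+R)[:2]/2
p=m([(280,130),(383,148),(362,250),(258,233)],.04); print("pocket",p,"yrail",(p[:2]-c)@y, "xoff",(p[:2]-c)@[y[1],-y[0]])
k=C(252,392,.104);b=m([(188,338),(328,346),(323,444),(184,436)],.038);e=(C(188,338,.038)-C(328,346,.038)+C(184,436,.038)-C(323,444,.038))[:2]
print("knob",k,"box",b,"ang",np.arctan2(e[1],e[0]))
s=status.get_state();yaw=s["ee_rot"][2]
def tool(dw): # roll pi: tool x=(cos,sin), y=(sin,-cos)
    return np.array([np.cos(yaw)*dw[0]+np.sin(yaw)*dw[1],np.sin(yaw)*dw[0]-np.cos(yaw)*dw[1]])*1000
print("to pocket, tool mm",tool(p[:2]-s["eef_pos"][:2]),"yaw",yaw)
E
```

```text
[0.63002288 0.22265842 0.06      ] [ 0.57348591 -0.06647084  0.06      ] 0.2946050859559977 rail c [0.60175439 0.07809379 0.06      ] ydir ang 1.3776907801552474
pocket [0.59996914 0.08047334 0.04      ] yrail 0.001992716872702807 xoff -0.0022087230345048886
knob [0.47070689 0.11621671 0.104     ] box [0.46871864 0.11995376 0.038     ] ang 1.5263300270363565
to pocket, tool mm [-589.88984834  538.87756612] yaw -2.7819311926580195
```

```bash
python3 -m jog '[[-1,[-150,135,0],0.15],[-1,[-590,539,0],0.554],[-1,[-590,539,0],0.554],[-1,[-590,539,0],0.554],[-1,[-590,539,0],0.554],[-1,[-590,539,0],0.554],[-1,[-590,539,0],0.554],[-1,[-590,539,0],0.554],[-1,[-590,539,0],0.554],[-1,[-590,539,0],0.554],[-1,[-590,539,0],0.554],[-1,[-590,539,0],0.554],[-1,[-590,539,0],0.554],[-1,[-590,539,0],0.554],[-1,[-590,539,0],0.554],[-1,[-590,539,0],0.554],[-1,[-590,539,0],0.554],[-1,[-590,539,0],0.554]]'
python3 - <<'E'
from station import optics
from h import *
f=optics.grab_frame("wrist"); cv2.imwrite("pics/w1.png",f["color"][:,:,::-1]); np.savez("w1.npz",**f)
E
```

```text
t: 2.45
eef_pos: [0.6, 0.0798, 0.2084]
ee_rot: [3.141, 0.0, 2.946]
force: [-0.2, 0.5, 0.6]
width: 0.0008
gripper_force: 0.0
```

View pics/w1.png

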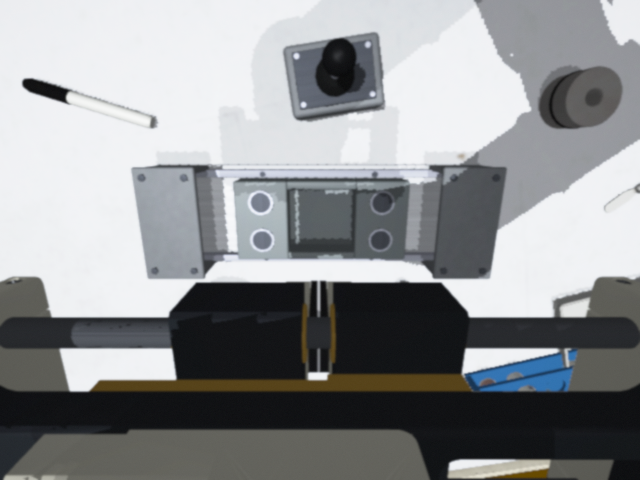

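The wrist view shows the rail level in the frame. The pocket rim runs from about (288,180) to (355,254), the hood tops span x = 134–202 and 434–506, and the box centre is near (334,75).

```bash
python3 - <<'E'
from station import status
from h import *
f=np.load("w1.npz"); s=status.get_state(); yaw=s["ee_rot"][2]
def tool(p):
    w=p[:2]-s["eef_pos"][:2]; return (np.array([np.cos(yaw)*w[0]+np.sin(yaw)*w[1],np.sin(yaw)*w[0]-np.cos(yaw)*w[1]])*1000).round(1)
for n,pts,z in [("pocket rim",[(288,180),(355,181),(355,254),(288,254)],.04),("Lhood",[(442,167),(506,168),(489,277),(433,277)],.06),("Rhood",[(134,168),(198,167),(205,277),(147,277)],.06),("knob",[(340,55)],.104),("box",[(285,48),(377,33),(383,103),(297,118)],.038)]:
    q=[cast(f,p,z) for p in pts]; print(n,np.mean(q,0).round(4),"tool",tool(np.mean(q,0)),[tool(k).tolist() for k in q])
E
```

```text
pocket rim [0.5998 0.0817 0.04  ] tool [0.5 1.7] [[40.1, -32.3], [39.1, 35.5], [-38.5, 37.8], [-38.5, -34.3]]
Lhood [0.6299 0.2222 0.06  ] tool [ -1.7 145.4] [[54.1, 114.8], [53.2, 175.3], [-57.1, 174.7], [-57.0, 116.8]]
Rhood [ 0.5731 -0.0645  0.06  ] tool [  -1.5 -146.9] [[53.4, -175.3], [54.3, -114.9], [-56.9, -118.8], [-56.9, -178.7]]
knob [0.4667 0.1211 0.104 ] tool [138.8  14.6] [[138.8, 14.6]]
box [0.4696 0.1203 0.038 ] tool [135.7  14.4] [[159.5, -32.1], [171.6, 51.7], [112.6, 60.2], [99.2, -22.2]]
```

```bash
python3 -m jog '[[-1,[0,1,60],0],[-1,[0,1,110],0],[-1,[0,1,140],0],[-1,[0,1,155],0],[-1,[0,1,165],0],[-1,[0,1,172],0],[-1,[0,1,174],0],[-1,[0,1,174],0]]'
```

```text
t: 3.5
eef_pos: [0.6006, 0.0815, 0.0346]
ee_rot: [3.141, 0.001, 2.947]
force: [0.0, -0.0, 0.3]
width: 0.0003
gripper_force: 0.0
```

```bash
python3 -m jog '[[-1,[0,3,0],0],[-1,[0,6,0],0],[-1,[0,8,0],0],[-1,[0,10,0],0],[-1,[0,12,0],0],[-1,[0,14,0],0],[-1,[0,16,0],0],[-1,[0,18,0],0],[-1,[0,20,0],0],[-1,[0,22,0],0],[-1,[0,24,0],0],[-1,[0,26,0],0],[-1,[0,28,0],0],[-1,[0,30,0],0],[-1,[0,32,0],0],[-1,[0,34,0],0],[-1,[0,36,0],0],[-1,[0,38,0],0]]'
```

```text
t: 5.75
eef_pos: [0.6076, 0.1188, 0.0341]
ee_rot: [-3.142, -0.0, 2.947]
force: [-0.7, -0.1, -0.3]
width: 0.0003
gripper_force: 0.0
```

```bash
python3 -m jog '[[-1,[0,1,0],0],[-1,[0,2,0],0],[-1,[0,3,0],0],[-1,[0,4,0],0],[-1,[0,5,0],0],[-1,[0,6,0],0],[-1,[0,7,0],0],[-1,[0,8,0],0]]'
python3 - <<'E'
from station import optics
from h import *
f=optics.grab_frame("top"); c=f["color"][195:365,185:440][:,:,::-1]; cv2.imwrite("pics/c2.png",cv2.resize(c,None,fx=3,fy=3,interpolation=cv2.INTER_CUBIC))
E
```

```text
t: 6.75
eef_pos: [0.6092, 0.1266, 0.0341]
ee_rot: [-3.142, -0.0, 2.947]
force: [-0.9, 0.4, -0.9]
width: 0.0006
gripper_force: 0.0
```

View pics/c2.png

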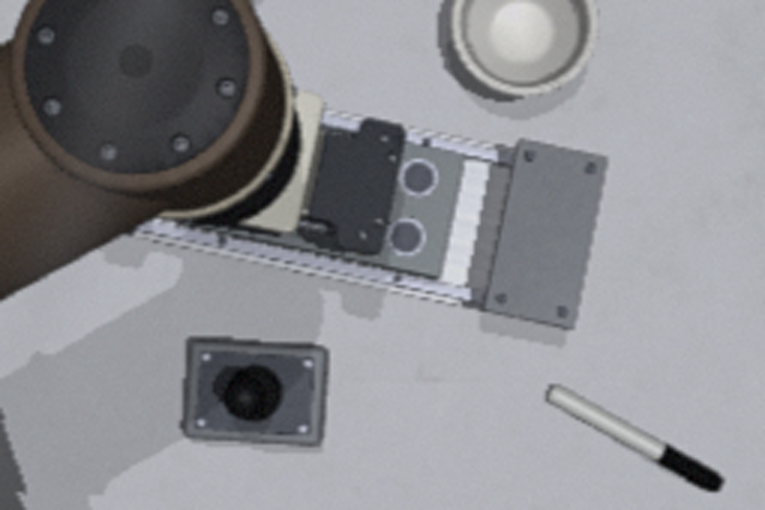

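The shuttle has not moved: its circles are still at (418,177) and (405,237), even though the tool is 46 mm along. I'll look from the side and the wrist before going on.

```bash
python3 - <<'E'
from station import optics
from h import *
f=optics.grab_frame("side"); c=f["color"][180:345,220:420]; a=cv2.resize(c,(400,330),interpolation=cv2.INTER_CUBIC)
g=cv2.resize(optics.grab_frame("wrist")["color"],(400,300)); o=np.zeros((330,800,3),np.uint8); o[:,:400]=a;o[:300,400:]=g
cv2.imwrite("pics/s3.png",o[:,:,::-1])
E
```

```text
(no output)
```

View pics/s3.png

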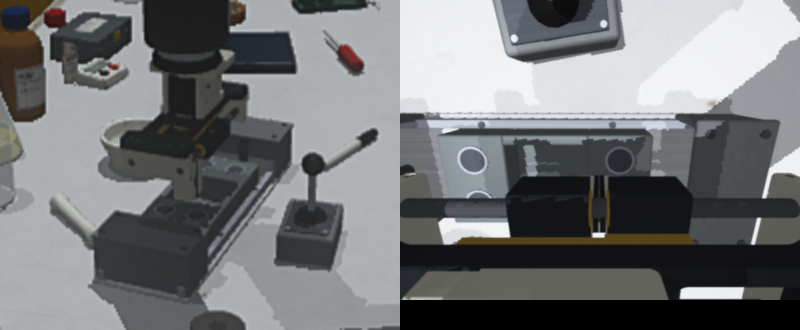

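The side view shows the fingertip at about crop (188,198), apparently over the top of the left block and not in the pocket. I'll check this by projecting the TCP.

```bash
python3 - <<'E'
from station import optics,status
from h import *
f=optics.grab_frame("side"); T=np.linalg.inv(f["cam_to_world"]); s=status.get_state(); print(s["eef_pos"],s["q"].round(3),s["force"])
def pr(p): 
    c=T@np.append(p,1); u=f["mtx"]@c[:3]/c[2]; return u[:2].round(1)
x,y,_=s["eef_pos"]
for z in (.01,.02,.034,.045,.06,.08): print(z,pr((x,y,z)),"2x crop",(pr((x,y,z))-[220,180])*2)
c=f["color"][240:300,290:340]; cv2.imwrite("pics/s4.png",cv2.resize(c,None,fx=10,fy=10,interpolation=cv2.INTER_CUBIC)[:,:,::-1])
E
```

```text
[0.60910563 0.12659308 0.0340268 ] [ 0.518  0.431 -0.315 -0.    -0.825 -2.283] [-0.25773889  0.15084793 -0.12554641]
0.01 [313.3 294. ] 2x crop [186.6 228. ]
0.02 [313.2 290.2] 2x crop [186.4 220.4]
0.034 [313.2 285. ] 2x crop [186.4 210. ]
0.045 [313.1 280.8] 2x crop [186.2 201.6]
0.06 [313. 275.] 2x crop [186. 190.]
0.08 [312.9 267.2] 2x crop [185.8 174.4]
```

View pics/s4.png

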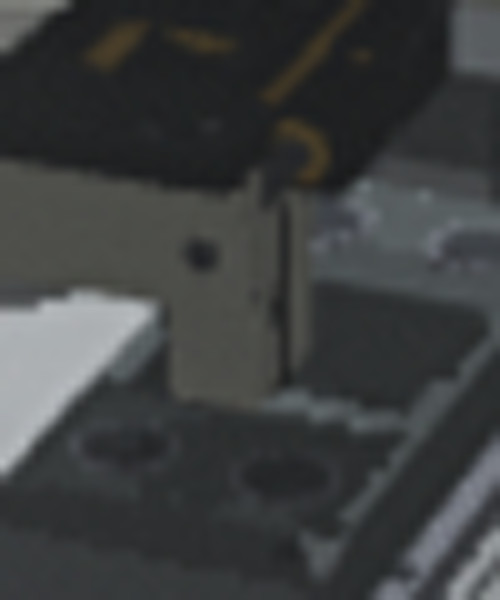

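```bash
python3 - <<'E'
from station import optics,status
from h import *
w1=dict(np.load("w1.npz")); w=optics.grab_frame("wrist"); sd=optics.grab_frame("side"); s=status.get_state()
for f,pts in ((w1,[(260,203),(381,202)]),(w,[(115,256),(352,256)])): print(f["mtx"][0,0],f["cam_to_world"][:3,3],[cast(f,p,.04).round(4) for p in pts])
def pr(f,p):
    c=np.linalg.inv(f["cam_to_world"])@np.append(p,1); return (f["mtx"]@c[:3]/c[2])[:2].round(1)
print("wrist proj tcp",pr(w,s["eef_pos"]), "tip",pr(w,s["eef_pos"]-[0,0,.014]))
y=np.array([.192,.981]);x=np.array([.981,-.192]);c=np.array([.6015,.0788])
for n,lx,ly,z in [("Lhood near inner",-.056,.118,.06),("Lhood outer",-.056,.18,.06),("shuttle Lcircles",-.02,.065,.04),("",.02,.065,.04),("pocket wall L",0,.037,.04),("knob",0,0,0)]:
    p=np.append(c+lx*x+ly*y,z) if n!="knob" else np.array([.469,.119,.104]); print(n,p.round(3),"side",pr(sd,p),"closeup",(pr(sd,p)-[290,240])*10)
E
```

```text
338.03703462936437 [0.52625673 0.0926326  0.38547006] [array([0.5717, 0.0227, 0.04  ]), array([0.5948, 0.145 , 0.04  ])]
338.03703462936437 [0.53549316 0.13942282 0.21112697] [array([0.5707, 0.022 , 0.04  ]), array([0.5951, 0.146 , 0.04  ])]
wrist proj tcp [321.1 282.2] tip [320.9 273.2]
Lhood near inner [0.569 0.205 0.06 ] side [324.  293.2] closeup [340. 532.]
Lhood outer [0.581 0.266 0.06 ] side [313.  307.1] closeup [230. 671.]
shuttle Lcircles [0.594 0.146 0.04 ] side [317.8 287.3] closeup [278. 473.]
 [0.634 0.139 0.04 ] side [301.7 284.2] closeup [117. 442.]
pocket wall L [0.609 0.115 0.04 ] side [314.3 280.4] closeup [243. 404.]
knob [0.469 0.119 0.104] side [375.1 261.2] closeup [851. 212.]
```

The camera casts agree with each other and the shuttle has clearly not moved. The fingers therefore passed over the block, so the true tip is higher than the stated reach implies. I'll go back to the pocket centre and descend while watching the force.

```bash
python3 -m jog '[[-1,[0,-10,0],0],[-1,[0,-25,0],0],[-1,[0,-38,0],0],[-1,[0,-45,0],0],[-1,[0,-45,0],0],[-1,[0,-45,3],0],[-1,[0,-45,5],0],[-1,[0,-45,7],0],[-1,[0,-45,7],0]]'; python3 -m jog '[[-1,[0,0,1],0],[-1,[0,0,2],0],[-1,[0,0,3],0],[-1,[0,0,3],0]]'; python3 -m jog '[[-1,[0,0,1],0],[-1,[0,0,2],0],[-1,[0,0,2],0]]'
```

```text
t: 8.18
eef_pos: [0.6003, 0.0826, 0.0267]
ee_rot: [-3.141, -0.0, 2.948]
force: [0.0, -0.3, -1.3]
width: 0.0002
gripper_force: 0.0
t: 8.68
eef_pos: [0.6004, 0.0824, 0.024]
ee_rot: [-3.141, -0.0, 2.947]
force: [0.3, 0.2, 0.2]
width: 0.0004
gripper_force: 0.0
t: 9.05
eef_pos: [0.6004, 0.0824, 0.0219]
ee_rot: [-3.142, -0.0, 2.947]
force: [0.4, 0.1, -0.3]
width: 0.0003
gripper_force: 0.0
```

```bash
python3 -m jog '[[-1,[0,0,2],0],[-1,[0,0,4],0],[-1,[0,0,5],0],[-1,[0,0,5],0]]'; python3 -m jog '[[-1,[0,0,2],0],[-1,[0,0,4],0],[-1,[0,0,5],0],[-1,[0,0,5],0]]'
python3 - <<'E'
from station import optics
from h import *
f=optics.grab_frame("side"); c=f["color"][225:300,285:385]; cv2.imwrite("pics/s5.png",cv2.resize(c,None,fx=7,fy=7,interpolation=cv2.INTER_CUBIC)[:,:,::-1])
E
```

```text
t: 9.55
eef_pos: [0.6004, 0.0824, 0.0169]
ee_rot: [-3.141, -0.0, 2.947]
force: [0.6, 1.2, -0.8]
width: 0.0004
gripper_force: 0.0
t: 10.05
eef_pos: [0.6004, 0.0824, 0.0119]
ee_rot: [-3.141, -0.0, 2.947]
force: [-0.3, 0.3, 0.7]
width: 0.0005
gripper_force: 0.0
```

View pics/s5.png

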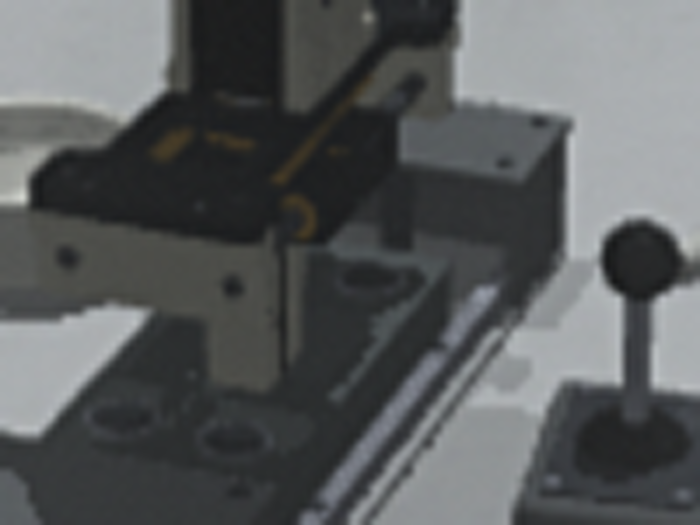

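The picture shows the fingers centred over the pocket, ending at the rim line near (245,388). They are only just inside, so I'll descend further and feel for the floor.

```bash
python3 -m jog '[[-1,[0,0,2],0],[-1,[0,0,4],0],[-1,[0,0,6],0],[-1,[0,0,8],0],[-1,[0,0,8],0]]'; python3 -m jog '[[-1,[0,0,1],0],[-1,[0,0,2],0],[-1,[0,0,2],0]]';python3 -m jog '[[-1,[0,0,1],0],[-1,[0,0,2],0],[-1,[0,0,2],0]]'
```

```text
t: 10.72
eef_pos: [0.6003, 0.0823, 0.0038]
ee_rot: [-3.141, -0.0, 2.947]
force: [-0.3, 0.6, -0.1]
width: 0.0003
gripper_force: 0.0
t: 11.1
eef_pos: [0.6004, 0.0824, 0.002]
ee_rot: [-3.141, -0.0, 2.947]
force: [-0.1, 0.0, -0.2]
width: 0.0002
gripper_force: 0.0
t: 11.48
eef_pos: [0.6004, 0.0824, -0.0001]
ee_rot: [-3.141, -0.0, 2.947]
force: [-0.5, -0.6, 0.1]
width: 0.0003
gripper_force: 0.0
```

```bash
python3 -m jog '[[-1,[0,3,0],0],[-1,[0,6,0],0],[-1,[0,9,0],0],[-1,[0,11,0],0],[-1,[0,13,0],0],[-1,[0,15,0],0],[-1,[0,17,0],0],[-1,[0,19,0],0],[-1,[0,21,0],0],[-1,[0,23,0],0],[-1,[0,25,0],0],[-1,[0,27,0],0],[-1,[0,29,0],0]]'
```

```text
t: 13.1
eef_pos: [0.6061, 0.111, 0.0]
ee_rot: [-3.142, -0.0, 2.947]
force: [-0.2, -2.7, 0.4]
width: -0.0
gripper_force: 1.3
```

```bash
python3 -m jog '[[-1,[0,2,0],0],[-1,[0,4,0],0],[-1,[0,6,0],0],[-1,[0,8,0],0],[-1,[0,10,0],0]]'; python3 - <<'E'
from station import optics
from h import *
f=optics.grab_frame("top"); g=cv2.cvtColor(f["color"],cv2.COLOR_RGB2GRAY)
# gap between shuttle right end and right hood: profile along rail axis
y=np.array([.192,.981]);x=np.array([.981,-.192]);c=np.array([.6015,.0788])
T=np.linalg.inv(f["cam_to_world"])
for ly in range(-116,-50,3):
    p=np.append(c+y*ly/1000+x*0,[.04,1]); q=T@p; u=f["mtx"]@q[:3]/q[2]; print(ly,int(cv2.getRectSubPix(g,(3,3),(float(u[0]),float(u[1]))).mean()),end=' | ')
E
```

```text
t: 13.72
eef_pos: [0.608, 0.1209, 0.0]
ee_rot: [3.142, -0.0, 2.947]
force: [0.5, -2.4, -0.7]
width: 0.0008
gripper_force: 1.2
-116 106 | -113 117 | -110 118 | -107 122 | -104 160 | -101 205 | -98 212 | -95 211 | -92 210 | -89 210 | -86 209 | -83 209 | -80 209 | -77 209 | -74 208 | -71 208 | -68 181 | -65 138 | -62 126 | -59 124 | -56 109 | -53 84 |
```

Contact: the shuttle now slides at about 2.5 N and its origin is near +23 mm. From here I'll go gently.

```bash
python3 -m jog '[[-1,[0,2,0],0],[-1,[0,4,0],0],[-1,[0,6,0],0],[-1,[0,8,0],0],[-1,[0,10,0],0],[-1,[0,11,0],0]]'; python3 -m jog '[[-1,[0,1,0],0],[-1,[0,2,0],0],[-1,[0,3,0],0]]' | egrep 'eef|force'
```

```text
t: 14.52
eef_pos: [0.6102, 0.1316, 0.0001]
ee_rot: [3.142, 0.0, 2.948]
force: [-0.5, -2.0, 0.8]
width: 0.0004
gripper_force: 1.1
eef_pos: [0.6107, 0.1344, 0.0]
force: [-1.0, -2.6, 1.2]
gripper_force: 1.1
```

```bash
python3 -m jog '[[-1,[0,1,0],0],[-1,[0,2,0],0],[-1,[0,3,0],0]]' | egrep 'eef|force'
```

```text
eef_pos: [0.6113, 0.1374, 0.0001]
force: [-0.2, -2.9, 0.4]
gripper_force: 1.1
```

```bash
python3 -m jog '[[-1,[0,1,0],0],[-1,[0,2,0],0],[-1,[0,3,0],0]]' | egrep 'eef|force'
```

```text
eef_pos: [0.6118, 0.1403, 0.0]
force: [0.1, -2.2, -0.3]
gripper_force: 1.1
```

```bash
python3 -m jog '[[-1,[0,1,0],0],[-1,[0,2,0],0],[-1,[0,3,0],0]]' | egrep 'eef|force'
```

```text
eef_pos: [0.6124, 0.1433, 0.0001]
force: [-0.7, -2.2, 0.3]
gripper_force: 1.1
```

```bash
python3 -m jog '[[-1,[0,1,0],0],[-1,[0,2,0],0],[-1,[0,3,0],0]]' | egrep 'eef|force'
```

```text
eef_pos: [0.613, 0.1462, 0.0001]
force: [0.2, -2.0, -0.1]
gripper_force: 1.1
```

```bash
python3 -m jog '[[-1,[0,1,0],0],[-1,[0,2,0],0],[-1,[0,3,0],0]]' | egrep 'eef|force'
```

```text
eef_pos: [0.6136, 0.1492, 0.0]
force: [-0.4, -2.6, -0.5]
gripper_force: 1.1
```

Shuttle at about +52 mm with no stop.

```bash
python3 -m jog '[[-1,[0,1,0],0],[-1,[0,2,0],0],[-1,[0,3,0],0]]' | egrep 'eef|force'
```

```text
eef_pos: [0.6142, 0.1521, 0.0001]
force: [-1.5, -2.0, -0.3]
gripper_force: 1.1
```

```bash
python3 -m jog '[[-1,[0,1,0],0],[-1,[0,2,0],0],[-1,[0,3,0],0]]' | egrep 'eef|force'
```

```text
eef_pos: [0.6148, 0.1551, 0.0001]
force: [-0.4, -1.8, -0.8]
gripper_force: 1.1
```

```bash
python3 -m jog '[[-1,[0,1,0],0],[-1,[0,2,0],0],[-1,[0,3,0],0]]' | egrep 'eef|force'
```

```text
eef_pos: [0.6153, 0.158, 0.0]
force: [-0.4, -1.5, -0.4]
gripper_force: 1.1
```

Past the pin's range, so the left bay is free. On to the end wall.

```bash
python3 -m jog '[[-1,[0,1,0],0],[-1,[0,2,0],0],[-1,[0,4,0],0],[-1,[0,5,0],0],[-1,[0,7,0],0],[-1,[0,8,0],0],[-1,[0,9,0],0]]' | egrep 'eef|force'
```

```text
eef_pos: [0.6171, 0.1669, 0.0001]
force: [-1.2, -2.2, 0.0]
gripper_force: 1.1
```

```bash
python3 -m jog '[[-1,[0,1,0],0],[-1,[0,2,0],0],[-1,[0,3,0],0]]' | egrep 'eef|force'
```

```text
eef_pos: [0.6177, 0.1698, 0.0001]
force: [-0.3, -2.0, -0.5]
gripper_force: 1.1
```

```bash
python3 -m jog '[[-1,[0,1,0],0],[-1,[0,2,0],0]]' | egrep 't:|eef|force'
```

```text
t: 19.4
eef_pos: [0.618, 0.1718, 0.0001]
ee_rot: [3.142, 0.0, 2.947]
force: [-0.1, -1.1, -0.3]
gripper_force: 1.1
```

```bash
python3 -m jog '[[-1,[0,1,0],0],[-1,[0,1,0],0]]' | egrep 'eef|force'
```

```text
eef_pos: [0.6182, 0.1726, 0.0001]
force: [-0.4, -3.7, 0.0]
gripper_force: 1.3
```

```bash
python3 -m jog '[[-1,[0,1,0],0],[-1,[0,1,0],0]]' | egrep 'eef|force'
```

```text
eef_pos: [0.6182, 0.1727, 0.0]
force: [-1.1, -6.9, 1.7]
gripper_force: 3.1
```

```bash
python3 -m jog '[[-1,[0,1,0],0],[-1,[0,1,0],0]]' | egrep 't:|eef|force'
```

```text
t: 20.15
eef_pos: [0.6183, 0.1729, 0.0001]
ee_rot: [-3.139, -0.001, 2.947]
force: [2.0, -10.4, 1.4]
gripper_force: 4.7
```

The shuttle is home: the force rose to 10 N and the tool stalled, which puts the origin at about +76 mm. Now I'll back off, lift and go to the right side of the knob.

```bash
python3 -m jog '[[-1,[0,-8,0],0],[-1,[0,-20,0],0],[-1,[0,-20,-40],0],[-1,[0,-20,-90],0],[-1,[0,-20,-140],0],[-1,[30,-50,-150],-0.05],[-1,[80,-90,-150],-0.1],[-1,[128,-138,-150],-0.149],[-1,[128,-138,-150],-0.149],[-1,[128,-138,-150],-0.149]]'; python3 - <<'E'
from station import optics
from h import *
f=optics.grab_frame("wrist");np.savez("w2.npz",**f); g=optics.grab_frame("top")["color"][195:365,185:440]
o=np.zeros((480,800,3),np.uint8); o[:300,:400]=cv2.resize(f["color"],(400,300)); o[:267,400:]=cv2.resize(g,(400,267)); cv2.imwrite("pics/w2.png",o[:,:,::-1])
E
```

```text
t: 21.4
eef_pos: [0.4667, 0.064, 0.1509]
ee_rot: [3.14, 0.002, 3.096]
force: [-0.3, 0.4, 0.3]
width: 0.0003
gripper_force: 0.0
```

View pics/w2.png

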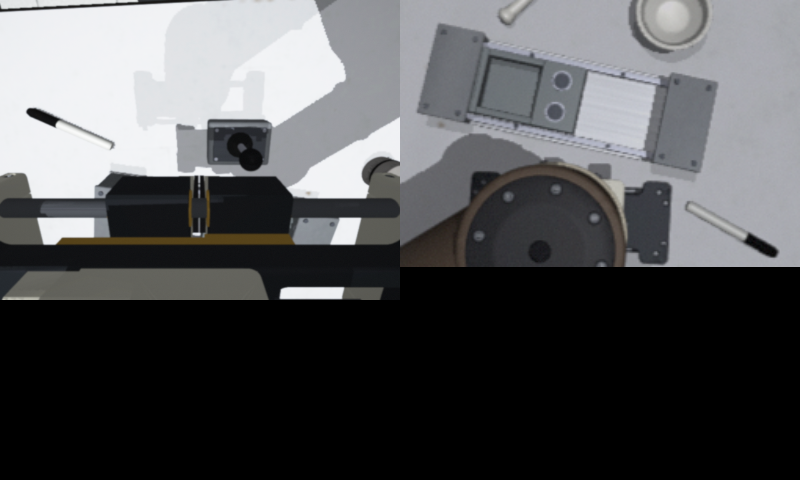

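The shuttle sits home in the left bay. The knob appears upright at (250,158) in the wrist panel, and the box edges are aligned with the tool.

```bash
python3 - <<'E'
from h import *
f=np.load("w2.npz"); print(cast(f,(400,253.5),.104), np.mean([cast(f,(a*1.6,b*1.6),.038) for a,b in [(208,121),(269,121),(271,163),(208,163)]],0))
E
python3 -m jog '[[-1,[0,0,30],0],[-1,[0,0,60],0],[-1,[0,0,80],0],[-1,[0,0,87],0],[-1,[0,0,87],0]]'
```

```text
[0.46737732 0.11932926 0.104     ] [0.46551394 0.1191963  0.038     ]
t: 22.12
eef_pos: [0.4668, 0.0642, 0.0627]
ee_rot: [-3.141, -0.001, 3.097]
force: [0.5, -0.0, 0.0]
width: 0.0005
gripper_force: 0.0
```

```bash
python3 -m jog '[[-1,[0,6,0],0],[-1,[0,12,0],0],[-1,[0,18,0],0],[-1,[0,23,0],0],[-1,[0,27,0],0],[-1,[0,31,0],0],[-1,[0,35,0],0],[-1,[0,38,0],0],[-1,[0,38,0],0]]'
```

```text
t: 23.25
eef_pos: [0.4681, 0.102, 0.0631]
ee_rot: [-3.142, 0.0, 3.097]
force: [-0.4, -0.9, 1.3]
width: 0.0003
gripper_force: 0.7
```

```bash
python3 -m jog '[[-1,[0,4,0],0],[-1,[0,8,0],0],[-1,[0,12,0],0],[-1,[0,15,0],0],[-1,[0,17,0],0],[-1,[0,17,0],0]]'; python3 - <<'E'
from station import optics
from h import *
f=optics.grab_frame("side"); im=f["color"].astype(int); T=np.linalg.inv(f["cam_to_world"])
c=im[235:300,345:410]; m=(c.max(2)<45).astype(np.uint8); n,l,st,ce=cv2.connectedComponentsWithStats(m)
print([(st[i,4],(ce[i]+[345,235]).round(1).tolist()) for i in range(1,n) if st[i,4]>15])
for a in (0,.2,.3,.42,.5):
    q=T@np.array([.468+.0445*.07*np.sin(a),.119+.07*np.sin(a),.034+.07*np.cos(a),1]); print(a,(f["mtx"]@q[:3]/q[2])[:2].round(1))
E
```

```text
t: 24.0
eef_pos: [0.4683, 0.1186, 0.0627]
ee_rot: [-3.141, -0.001, 3.096]
force: [0.6, -4.6, -2.2]
width: 0.0003
gripper_force: 1.7
[(np.int32(514), [374.8, 241.7]), (np.int32(33), [403.7, 248.2]), (np.int32(93), [374.2, 268.9]), (np.int32(162), [375.2, 288.0])]
0 [375.5 261.2]
0.2 [374.6 264.5]
0.3 [374.1 266.5]
0.42 [373.6 269.3]
0.5 [373.2 271.4]
```

The knob is at about 0.41 rad by both picture and force. I'll hold it there, then release.

```bash
python3 -m jog '[[-1,[0,1,0],0],[-1,[0,1,0],0],[-1,[0,1,0],0],[-1,[0,1,0],0],[-1,[0,1,0],0],[-1,[0,1,0],0],[-1,[0,1,0],0],[-1,[0,1,0],0],[-1,[0,1,0],0],[-1,[0,1,0],0],[-1,[0,1,0],0],[-1,[0,1,0],0]]'; python3 -m jog '[[-1,[0,-4,0],0],[-1,[0,-8,0],0],[-1,[0,-12,0],0],[-1,[0,-16,0],0],[-1,[0,-20,0],0],[-1,[0,-24,0],0],[-1,[0,-28,0],0],[-1,[0,-34,0],0],[-1,[0,-45,0],0],[-1,[0,-60,0],0],[-1,[0,-60,-50],0],[-1,[0,-60,-100],0],[-1,[0,-60,-100],0],[-1,[0,-60,-100],0]]'; python3 - <<'E'
from station import optics
from h import *
f=optics.grab_frame("side"); c=f["color"].astype(int)[235:300,345:410]; m=(c.max(2)<45).astype(np.uint8); n,l,st,ce=cv2.connectedComponentsWithStats(m)
print([(st[i,4],(ce[i]+[345,235]).round(1).tolist()) for i in range(1,n) if st[i,4]>15])
w=optics.grab_frame("top"); g=cv2.cvtColor(w["color"],cv2.COLOR_RGB2GRAY); T=np.linalg.inv(w["cam_to_world"])
for ly in range(-30,5,3):
    q=T@np.append(np.array([.6015,.0788])+np.array([.192,.981])*ly/1000,[.04,1]); u=w["mtx"]@q[:3]/q[2]; print(ly,g[int(round(u[1])),int(round(u[0]))],end=' | ')
E
```

```text
t: 25.55
eef_pos: [0.4689, 0.1199, 0.0631]
ee_rot: [3.142, 0.0, 3.096]
force: [-2.9, -4.4, -1.2]
width: 0.0002
gripper_force: 1.9
t: 27.3
eef_pos: [0.4658, 0.0593, 0.1628]
ee_rot: [3.141, -0.0, 3.096]
force: [-0.1, 0.5, -1.4]
width: 0.0005
gripper_force: 0.0
[(np.int32(33), [403.7, 248.2]), (np.int32(86), [376.1, 262.0]), (np.int32(128), [375.7, 287.6])]
-30 198 | -27 201 | -24 199 | -21 198 | -18 200 | -15 125 | -12 87 | -9 120 | -6 121 | -3 120 | 0 122 | 3 120 |
```

The lever is upright again, with the knob at (376,262). The shuttle's origin is at about +75 mm and the robot touches nothing, so I'll hand in.

```bash
python3 -c "
from station import order; print(order.job_done())"
```

```text
the job is handed in; nothing more can be done
None
```

I handed the job in at about 27 s: the shuttle is home in the free left bay, the lever was held over to the left at about 0.4 rad for about 1.5 s and is upright again, and I moved none of the bystanders; the hand-in gave no verdict.

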